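Snap the squeeze-tab dust cap into the open analyser port

TASK

Close the open port with the loose dust cap: squeeze its two side tabs together, lift it, push it gently down into the port until its flange is fully home on the rim, and let the tabs spring out under the lip so that it stays locked in level when you let go. The port's rim was screwed to an unknown height, so feel for it and never lean hard on it. Leave everything else on the bench where it lies.

Things in the scene. Friction and masses are not known exactly. Their poses are not given: they have to be found in the camera images.
- cap: dust cap, grey plastic, 50 to 100 g, standing on the bench tabs up. Round plug 48 mm across, 12 mm high (foot bevelled to 43 mm across) under a flange disc 66 mm across, 12 to 16 mm above the origin; two tab posts stand on the flange at +y and -y. Origin: centre of the plug's underside, z up; the tabs squeeze along its y. Round: any yaw fits the port
- cap_grip (a point): on the cap's axis, 34 mm above its origin, between the two upright tab posts, which reach from 16.5 to 40.5 mm above the origin, 18 mm wide along the cap's x, 4 mm thick; outer faces 52 mm apart when free, 36 mm fully squeezed
- cap_flange (a point): centre of the flange's underside, which must come down on the port's rim. Below it each tab carries a lug, 12 mm wide and 5 mm high, its top 6.5 mm under the flange, that sticks out sideways along the cap's y: lug tips 62 mm apart when free, 46 mm (within the plug) fully squeezed
- tab_l (a joint): how far the tab at +y is squeezed in, m: 0 free, 0.008 at its stop; its spring pushes back 2 N at 0, 6 N at the stop. About 0.001 to 0.004 when its lug has sprung out into the groove under the port's lip, 0.005 to 0.007 if it is caught in the mouth, 0 when free
- tab_r (a joint): the same for the tab at -y, squeezed towards +y
- port: the open port, fixed: dark blue pedestal 84 x 84 mm, 30 mm high, with an upright steel collar 72 mm across that does not move. Mouth 52 mm across; its lip is 5 mm thick, and under it runs a groove 58 mm across. Over about 30 N on it does damage. Origin: centre of the pedestal's underside on the bench, in line with the collar
- rim_low (a point): a point on the collar's axis 50 mm above the port's origin: the lowest height that the collar's flat top rim can have. The collar was screwed in to a different height each time and this is not measured; found by feel, the force rises steeply once the flange is home on the rim
- rim_high (a point): a point on the collar's axis 62 mm above the port's origin: the greatest height of the rim. In the bore, 8 mm under the rim, lies a sprung shutter plate 40 mm across. The plug meets it 4 mm before the flange is home; it pushes back 1.8 N at first, 3.6 N when home. Let the tabs out while holding the cap down, else they miss the groove; the shutter then lifts the cap by 1.5 mm against the lip
- blank_port: a second, identical pedestal and collar, fixed, already closed by a ribbed grey screw cap 68 mm across, top 71 mm above the bench; leave it alone. Origin: centre of its underside
- plain_cap: small plain grey plastic screw cap, a disc 40 mm across and 14 mm high with no tabs, lying loose between the two ports; origin at the centre of its underside. Not for this port
- fitting: small brass turned fitting, 22 mm across and 22 mm high, standing loose; origin at the centre of its underside
- wrench: steel open-end wrench 150 mm long lying flat; origin at the middle of its underside
- driver: screwdriver 170 mm long lying flat at the left; origin at the middle of its underside
- jar: small closed jar 48 mm across and 60 mm high; origin at the centre of its underside
- clamp: aluminium specimen clamp 50 x 70 x 44 mm; origin at the centre of its underside
Things that resemble listed ones, but are neither listed nor needed, are in the scene too. Leave any brown, green or purple look-alike of the port alone.

How it is judged (in metres and radians):
On the way, in this order (a step that is already met when the one before it is completed fails the run):
1. the cap is lifted clear of the bench with both tabs squeezed (height (world z) of cap above 0.03 m and value of joint each of tab_l, tab_r above 0.006 m), for 0.2 s.
2. the cap is pressed into the open port with both tabs still squeezed (horizontal distance between cap and port below 0.004 m and z of cap in the frame of port below 0.054 m and contact force between cap and port above 2 N and value of joint each of tab_l, tab_r above 0.006 m), for 0.1 s.
At the end, for the whole second after the job is handed in: the cap sits centred in the open port (within 3.5 mm), level (within 4 degrees) and at rest, its underside 36 to 54 mm above the port's foot, both tabs sprung out into the groove under the lip (each tab 0.7 to 4.2 mm in from free) and bearing on the port (over 1 N) (horizontal distance between cap and port below 0.0035 m and z of cap in the frame of port between 0.036 and 0.054 m and angle between cap's own z axis and vertical below 0.07 rad and value of joint tab_l between 0.0007 and 0.0042 m and value of joint tab_r between 0.0007 and 0.0042 m and contact force between cap and port above 1 N and linear speed of cap below 0.01 m/s); the robot touches nothing.
It fails at once if the port is pressed with more than 30 N through the cap (contact force between cap and port above 30 N).
It fails at once if the robot hits either port with more than 15 N (contact force between any of the arm, the fingers and port above 15 N or contact force between any of the arm, the fingers and blank_port above 15 N).
It fails at once if another thing on the bench is moved by more than 20 mm (distance of any of plain_cap, fitting, wrench, driver, jar, clamp from where it was at the start of the episode above 0.02 m).
It also fails if it takes over 42 s, if anything falls off the work surface, if the arm or the gripper's body presses on something with over 40 N, if the wrist force passes 120 N, or if a joint passes its speed limit or range.

ROBOT

A 6-joint arm with a two-finger parallel gripper is mounted at the origin on the work surface. World frame = base frame: x ahead of the robot, y to its left, z up, the work surface at z = 0. Lengths are in m, angles in degrees, forces in N, time in s.
With the tool pointing down it reaches from about 0.4 to 0.825 m from the base axis. Payload 7 kg.
Tool frame: the origin (TCP) lies midway between the tips of the shut fingers; the grasp point (between the pads) lies 19 mm behind it; z points along the fingers, y is the line along which they close (so a half turn about z gives the same grasp; the last joint's range is limited). The gripper opens to 88 mm and grips with 3 to 60 N. Pads are 19 mm wide; open, the fingers measure 130 mm over their backs; the gripper's body (78 mm by 193 mm) begins 47 mm behind the grasp point.
Start: joints at [90.361, 20.546, 0.682, 0, -70.136, -16.507], TCP at [0.188, 0.648, 0.227] pointing down, gripper open.
Joint ranges: [-176.03, 176.03], [-82.01, 121.73], [-58.28, 71.71], [-173.87, 95.51], [-174.79, -0.11], [-173.66, 173.66]. Speed limits (degrees/s): [136.94, 136.94, 172.46, 180, 180, 180].

INTERFACE

Orientations are given as [roll, pitch, yaw] about the fixed x, y, z axes, in that order (R = Rz(yaw) Ry(pitch) Rx(roll)).
In Python, from plant import ctrl gives the robot as it stands. The module is installed in compiled form; this text tells all that it offers.
- The arm moves only by the tool send_rows, never from a script. Its argument "plan" is a list that holds one entry, the list of rows, each a list of 6 numbers: the shift along the tool's x, y, z in cm, then the turn, a rotation vector about the tool's x, y, z in degrees. A call has 1 to 8 rows; each row is the pose to reach, as a shift and turn from the pose commanded when the call began, along the tool's axes at that moment; what a row does not reach only later rows make up. A row lasts 1/12 s, in which the tool goes at most 41.7 mm and 7.16 degrees, less where a joint would pass 70% of its speed; a pose out of reach is approached as far as the arm can. A call with a gripper value outside its range is refused whole. "fingers" is the opening, from 0 (shut) to 1 (fully open), set as the call begins (left out, the last holds). The fingers move at their own pace and stop on an object; the grip force is fixed at half the most. Time passes only in rows, so rows that repeat a pose let the fingers close. It gives the time, the measured TCP pose, the force, the opening and the grip force at its end, in the units of the state.
- ctrl.get_obs(): the state, without advancing time (a new reading comes with each control period).
- ctrl.snapshot(name): name is "scene" or "top" or "wrist"; returns a dict with "img" (480x640x3 uint8, red, green, blue), "K" (3x3 intrinsics, pixels), "pose" (4x4, takes a point from camera to world coordinates). Camera axes: x right, y down, z forward; pixel columns grow to the right and rows downward; lengths in m; the calibration is good to about 2 mm. A picture is of the moment at which its call begins. There is no depth.
- ctrl.close_job(): hands the job in; it is judged then, once.
The state is a dict: "clock": time; "joint_pos": joint angles; "qvel": joint speeds; "tau": joint torques, N m; "tool_pos": TCP position; "orientation": TCP orientation; "force": force on the tool from outside, world axes, zero at the start; "moment": the same for the moment, N m; "opening": finger opening in m; "gripper_force": force on a finger pad.
Only numpy, scipy, OpenCV 4.12 (cv2) and the standard library are available. Lean on these libraries where they do the work, as an engineer would, in place of code of your own. Each camera call takes 0.05 s, during which the arm holds its last target. There are 200 camera calls.

## Working session

There is one attempt and no reset: what is moved stays moved. The work goes in short steps, Python scripts to look and compute and a tool call to move; the robot and the scene stay as the last step left them, time stands still between calls to the robot, and variables do not carry over. Pictures are saved under pics/ and viewed, at most 10 in all, crops included, and the job is handed in when it is done.

Besides the shell and the picture viewer there is one more tool, called as name([rows], argument=value, ...), one row to a line, values as JSON. send_rows: Moves the arm, as the interface text tells. Its arguments: {"type":"object","properties":{"plan":{"type":"array","items":{"type":"array","items":{"type":"array","items":{"type":"number"}}}},"fingers":{"type":"number"}},"required":["plan"]}

```bash
mkdir -p pics; cat > h.py <<'E'
import numpy as np, cv2
from plant import ctrl
def snap(n,f):
    s=ctrl.snapshot(n); cv2.imwrite(f'pics/{f}.png',s['img'][:,:,::-1]); np.savez(f'pics/{f}.npz',**s); return s
def load(f): return np.load(f'pics/{f}.npz')
def ray(s,u,v):
    d=s['pose'][:3,:3]@np.linalg.inv(s['K'])@[u,v,1.]; return s['pose'][:3,3],d/np.linalg.norm(d)
def onz(s,u,v,z):
    o,d=ray(s,u,v); return o+d*(z-o[2])/d[2]
def tri(*rs):
    A=0;b=0
    for o,d in rs:
        P=np.eye(3)-np.outer(d,d); A=A+P; b=b+P@o
    return np.linalg.solve(A,b)
E
python3 - <<'E'
from h import *
for n in ("scene","top"):
    s=snap(n,n+"0"); print(n,s['K'][0,0],s['pose'].round(3).tolist())
print(ctrl.get_obs())
E
```

```text
scene 567.2027031494453 [[-0.74, 0.543, -0.397, 0.93], [0.673, 0.588, -0.449, 0.545], [-0.01, -0.599, -0.801, 0.933], [0.0, 0.0, 0.0, 1.0]]
top 491.1459323499253 [[0.016, -0.998, 0.062, 0.403], [-0.999, -0.018, -0.026, 0.053], [0.028, -0.062, -0.998, 1.08], [0.0, 0.0, 0.0, 1.0]]
{'clock': 0.1, 'joint_pos': array([ 9.03605448e+01,  2.05873999e+01,  6.38955772e-01, -1.92298433e-02,
       -7.01354216e+01, -1.65080378e+01]), 'qvel': array([-0.04141   , -0.09191067,  0.17644069,  0.17661932, -0.02479489,
       -0.04885622]), 'tau': array([-1.48266099e-03, -5.84166527e+01,  2.93747878e+01,  7.01554790e+00,
        1.00657847e-02, -5.52878294e-05]), 'tool_pos': array([0.18760707, 0.64794616, 0.22571039]), 'orientation': array([ 1.79914454e+02, -6.49976144e-03, -1.61540357e+01]), 'force': array([ 0.05935673, -0.04815336,  0.19930545]), 'moment': array([-0.05438541,  0.0059661 ,  0.06981718]), 'gripper_force': 0.0, 'opening': 0.08762631362737537}
```

View pics/top0.png

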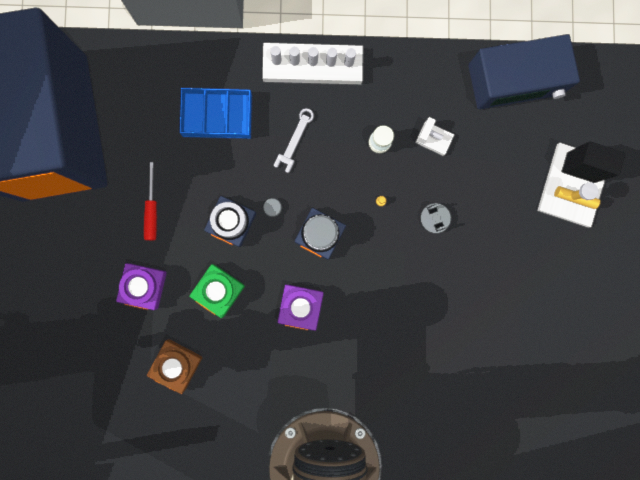

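View pics/scene0.png

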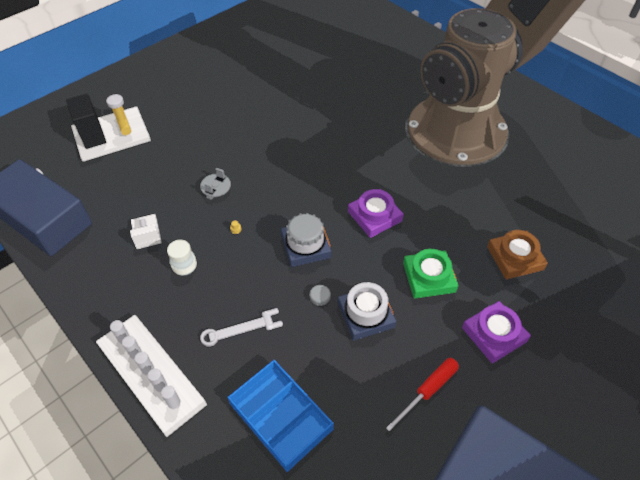

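The top view shows one open port, dark blue with a steel collar, at (229,220); in the scene view it is at (367,305). The other dark blue one at (320,232) is closed by the ribbed cap, so it is blank_port. The green, purple and brown ones are look-alikes. The cap with two tabs is at top (435,218) and scene (215,185). The plain disc at (272,207) has no tabs. I'll confirm these in one enlarged crop.

```bash
python3 - <<'E'
from h import *
t=cv2.imread('pics/top0.png');s=cv2.imread('pics/scene0.png')
def c(i,u,v,r,w=400,h=300): return cv2.resize(i[v-int(r*.75):v+int(r*.75),u-r:u+r],(w,h),interpolation=cv2.INTER_CUBIC)
cv2.imwrite('pics/mos.png',np.vstack([np.hstack([c(t,436,218,32),c(s,215,183,32)]),np.hstack([c(t,229,220,40),c(s,367,305,40)])]))
E
```

```text
(no output)
```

View pics/mos.png

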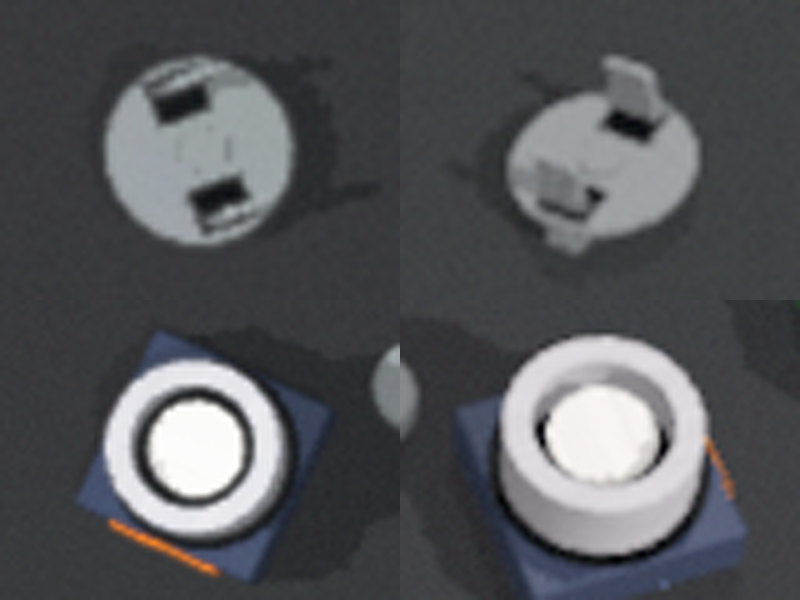

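The crop confirms both. The cap is a grey flange with two dark slots and tab posts, centred at top ≈(436,218) and scene ≈(215.5,185). The open port has a light collar on a dark blue foot, its rim centred at top ≈(227.6,219.4) and scene ≈(367.8,299.4).

```bash
python3 - <<'E'
from h import *
t=load('top0');s=load('scene0')
print('cap',tri(ray(t,436,218),ray(s,215.5,185.4)),onz(t,436,218,.016),onz(s,215.5,185.4,.016))
print('port',tri(ray(t,227.6,219.4),ray(s,367.8,299.4)),onz(t,227.6,219.4,.056),onz(s,367.8,299.4,.056))
a=onz(t,404+180/6.25,194+100/6.25,.016);b=onz(t,404+218/6.25,194+198/6.25,.016)
d=a-b;print('tab axis deg',np.degrees(np.arctan2(d[1],d[0])),a,b)
o=ctrl.get_obs();w=ctrl.snapshot('wrist')['pose']
from scipy.spatial.transform import Rotation as R
T=R.from_euler('xyz',o['orientation'],degrees=True).as_matrix()
print('cam in tool',T.T@(w[:3,3]-o['tool_pos']),(T.T@w[:3,:3]).round(2).tolist(),T.round(2).tolist())
E
```

```text
cap [ 0.53706199 -0.2369874   0.0095223 ] [ 0.53685103 -0.23583998  0.016     ] [ 0.53934125 -0.23076631  0.016     ]
port [0.51987702 0.21255889 0.05815883] [0.52026994 0.2127338  0.056     ] [0.51871389 0.21189631 0.056     ]
tab axis deg 21.430825903454707 [ 0.55437278 -0.22874439  0.016     ] [ 0.52004954 -0.24221682  0.016     ]
cam in tool [ 0.0721183   0.0007326  -0.15856926] [[0.0, -0.96, -0.27], [1.0, 0.0, 0.0], [-0.0, -0.27, 0.96]] [[0.96, -0.28, -0.0], [-0.28, -0.96, -0.0], [0.0, 0.0, -1.0]]
```

send_rows([
  [[2,1.5,0,0,0,0],[5,3.7,0,0,0,0],[8.5,6.3,0,0,0,0],[12,9,0,0,0,0],[15.5,11.5,0,0,0,0],[19,14,0,0,0,0],[22,16.3,0,0,0,0],[24,17.8,0,0,0,0]],
], fingers=1)

```text
clock: 0.82
tool_pos: [0.3699, 0.4077, 0.2266]
orientation: [180.0, 0.0, -16.2]
force: [0.5, 0.4, -0.2]
opening: 0.0876
gripper_force: 0.0
```

send_rows([
  [[3,2.2,0,0,0,6],[6,4.5,0,0,0,12],[9,6.7,0,0,0,19],[12,8.9,0,0,0,26],[15,11.1,0,0,0,33],[18,13.3,0,0,0,40],[20,14.8,0,0,0,47],[20,14.8,0,0,0,52]],
])

```text
clock: 1.48
tool_pos: [0.5215, 0.2094, 0.2261]
orientation: [179.9, -0.0, -68.7]
force: [-0.0, 1.4, -0.8]
opening: 0.0876
gripper_force: 0.0
```

send_rows([
  [[0,0,0,0,0,0],[0,0,0,0,0,0],[0,0,0,0,0,0],[0,0,0,0,0,0]],
])

```text
clock: 1.82
tool_pos: [0.5193, 0.2135, 0.2266]
orientation: [-180.0, 0.0, -68.0]
force: [0.7, 0.7, -0.1]
opening: 0.0872
gripper_force: 0.0
```

```bash
python3 - <<'E'
from h import *
s=snap('wrist','w1');print(s['K'].round(1).tolist())
P=s['pose'];p=s['K']@P[:3,:3].T@(np.array([.52,.2123,.056])-P[:3,3]);print('expected px',p/p[2])
o=ctrl.get_obs();print(o['clock'],o['tool_pos'],o['orientation'],o['joint_pos'],o['force'])
E
```

```text
[[354.6, 0.0, 322.5], [0.0, 354.6, 245.6], [0.0, 0.0, 1.0]]
expected px [322.1433435  225.56091641   1.        ]
1.8667 [0.51929059 0.21359068 0.22663828] [-1.79993617e+02  6.16230487e-03 -6.79741544e+01] [ 4.23288466e+01  9.89400674e+00 -1.38624761e+01 -3.89505283e-03
 -6.62353929e+01 -2.03014320e+01] [ 0.75027986  0.09771274 -1.14478376]
```

View pics/w1.png

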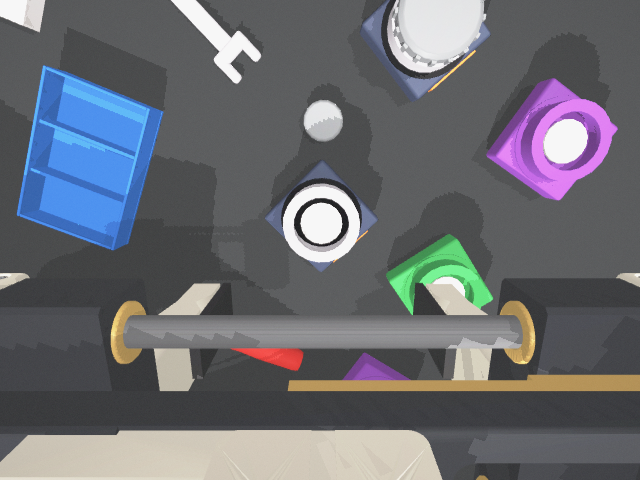

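The wrist view shows the open port's rim at ≈(321,223), with a dark mouth ring around the white shutter. The plain cap is at (323,120). Next I'll fit the mouth ellipse in the wrist and top views.

```bash
cat >> h.py <<'E'
def mouth(s,u,v,r=45,k=8,th=150):
    "ellipse of the dark mouth ring around (u,v)"
    c=cv2.resize(s['img'][v-r:v+r,u-r:u+r],None,fx=k,fy=k,interpolation=cv2.INTER_CUBIC)
    g=cv2.cvtColor(c,cv2.COLOR_RGB2GRAY); m=(g>th).astype(np.uint8)
    cs,h=cv2.findContours(m,cv2.RETR_CCOMP,cv2.CHAIN_APPROX_NONE); out=[]
    for q,hh in zip(cs,h[0]):
        if cv2.contourArea(q)<60*k*k: continue
        e=cv2.fitEllipse(q); f=lambda x,o:(x+.5)/k-.5+o-r
        out.append(('hole' if hh[3]>=0 else 'outer',round(f(e[0][0],u),2),round(f(e[0][1],v),2),round(e[1][0]/k,1),round(e[1][1]/k,1)))
    return out
E
python3 - <<'E'
from h import *
w=load('w1');t=load('top0');s=load('scene0')
for n,a in (('w',(w,321,223)),('t',(t,229,220,30)),('s',(s,367,303,35))): 
    for th in (120,160): print(n,th,mouth(*a,th=th))
E
```

```text
w 120 [('outer', 320.97, 222.86, 41.4, 41.8), ('outer', 322.39, 223.15, 78.5, 81.2), ('hole', 320.95, 222.05, 48.3, 54.3)]
w 160 [('outer', 320.98, 222.83, 40.9, 41.4), ('outer', 321.53, 223.32, 77.4, 78.8), ('hole', 320.96, 222.16, 49.0, 54.9)]
t 120 [('outer', 227.78, 219.26, 19.5, 19.6), ('outer', 227.25, 219.03, 35.0, 36.0), ('hole', 227.24, 218.98, 23.7, 24.5)]
t 160 [('outer', 227.79, 219.25, 18.8, 19.0), ('outer', 227.12, 218.93, 34.3, 34.8), ('hole', 227.14, 218.9, 24.6, 25.1)]
s 120 [('outer', 367.23, 303.16, 41.6, 44.2)]
s 160 [('outer', 368.0, 302.22, 38.3, 43.7), ('hole', 371.97, 299.64, 17.6, 21.0)]
```

send_rows([
  [[3,0,0,0,0,0],[6,0,0,0,0,0],[6,0,0,0,0,0],[6,0,0,0,0,0],[6,0,0,0,0,0]],
])

```text
clock: 2.28
tool_pos: [0.5419, 0.1576, 0.2266]
orientation: [-180.0, 0.0, -68.1]
force: [0.1, -0.5, 0.9]
opening: 0.0871
gripper_force: 0.0
```

```bash
python3 - <<'E'
from h import *
s=snap('wrist','w2')
P=s['pose'];p=s['K']@P[:3,:3].T@(np.array([.52,.2123,.056])-P[:3,3]);p=p/p[2];print('expected px',p)
for th in (120,160): print(mouth(s,int(p[0]),int(p[1]),th=th))
print(ctrl.get_obs()['tool_pos'])
E
```

```text
expected px [322.22240286 285.01253833   1.        ]
[('outer', 320.81, 325.08, 9.3, 146.9), ('outer', 321.17, 280.54, 74.5, 75.2), ('hole', 321.13, 280.58, 37.5, 47.1)]
[('outer', 321.18, 280.57, 73.8, 74.4), ('hole', 321.37, 280.83, 38.1, 48.1)]
[0.54182154 0.15787196 0.22661598]
```

```bash
python3 - <<'E'
from h import *
a=ray(load('w1'),321.5,223.3);b=ray(load('w2'),321.2,280.6);t=ray(load('top0'),227.15,218.95)
print(tri(a,b),tri(a,t),tri(b,t),tri(a,b,t))
for s,u,v in ((load('w1'),321.5,223.3),(load('w2'),321.2,280.6),(load('top0'),227.15,218.95)): print(onz(s,u,v,.056))
E
```

```text
[0.52050038 0.21333497 0.0418567 ] [0.52134453 0.21282306 0.05190695] [0.52173085 0.21450967 0.04256341] [0.5213334  0.21357749 0.04455576]
[0.52138563 0.21050389 0.056     ]
[0.5226844 0.2083431 0.056    ]
[0.52119493 0.21369385 0.056     ]
```

send_rows([
  [[2,0.8,0,0,0,0],[5.5,2,0,0,0,0],[9.5,3,0,0,0,0],[13.5,4.5,0,0,0,0],[17.5,6,0,0,0,0],[21.5,7.5,0,0,0,0],[25.5,8.7,0,0,0,0],[29.5,10,0,0,0,0]],
])

```text
clock: 3.0
tool_pos: [0.5589, -0.151, 0.227]
orientation: [-180.0, -0.0, -68.0]
force: [0.5, 0.4, -0.3]
opening: 0.0875
gripper_force: 0.0
```

```bash
python3 - <<'E'
from h import *
o=ctrl.get_obs();print(o['tool_pos'],o['orientation'],o['joint_pos'].round(1))
from scipy.spatial.transform import Rotation as R
T=R.from_euler('xyz',o['orientation'],degrees=True)
print(T.inv().apply(np.array([.537,-.235,.18])-o['tool_pos'])*100)
E
```

```text
[ 0.55892263 -0.15101854  0.22698802] [-1.79950624e+02 -1.45316129e-02 -6.80096616e+01] [  4.2  11.5 -11.8  -0.  -66.7  17.8]
[6.96507063 5.18150634 4.69610522]
```

send_rows([
  [[2.5,1.8,1,0,0,0],[5,3.6,3,0,0,0],[7,5.2,4,0,0,0],[7,5.2,4,0,0,0],[7,5.2,4,0,0,0],[7,5.2,4,0,0,0]],
])

```text
clock: 3.5
tool_pos: [0.5372, -0.2339, 0.1869]
orientation: [-180.0, -0.0, -68.1]
force: [-0.0, -0.5, 0.0]
opening: 0.0878
gripper_force: 0.0
```

```bash
python3 - <<'E'
from h import *
s=snap('wrist','w3');P=s['pose'];p=s['K']@P[:3,:3].T@(np.array([.537,-.235,.016])-P[:3,3]);p=p/p[2];print('expected px',p,ctrl.get_obs()['tool_pos'],ctrl.get_obs()['orientation'])
u,v=p[:2].astype(int);c=s['img'][v-60:v+60,u-80:u+80,::-1];print(u,v)
cv2.imwrite('pics/w3c.png',cv2.resize(c,(800,600),interpolation=cv2.INTER_CUBIC))
E
```

```text
expected px [323.03116867 226.05711265   1.        ] [ 0.53743522 -0.23359961  0.18718045] [-1.79947934e+02 -3.34987699e-02 -6.80620044e+01]
323 226
```

View pics/w3c.png

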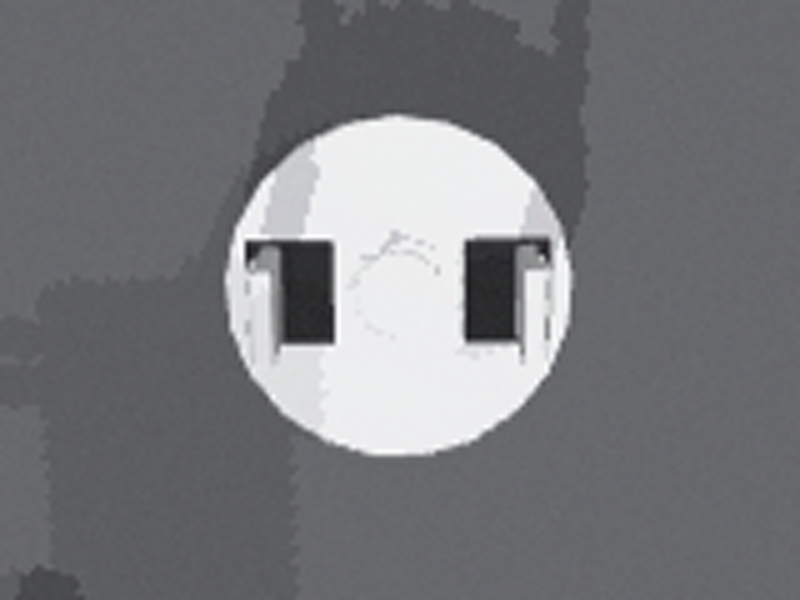

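The crop shows the cap's flange centred at wrist px (322.8,223), with the tabs left and right of it along the tool's y to within 0.5°. That is almost the same pixel the port had from the same relative height. I'll go lower and look once more.

send_rows([
  [[0.3,0.1,2,0,0,0],[0.3,0.1,5,0,0,0],[0.3,0.1,7.5,0,0,0],[0.3,0.1,8.7,0,0,0],[0.3,0.1,8.7,0,0,0],[0.3,0.1,8.7,0,0,0]],
])

```text
clock: 4.05
tool_pos: [0.5375, -0.2367, 0.0999]
orientation: [180.0, -0.0, -68.0]
force: [0.4, -0.2, 1.2]
opening: 0.0873
gripper_force: 0.0
```

```bash
cat >> h.py <<'E'
def flange(s,u,v,r=75,th=150):
    g=cv2.cvtColor(s['img'][v-r:v+r,u-r:u+r],cv2.COLOR_RGB2GRAY)
    cs,_=cv2.findContours((g>th).astype(np.uint8),cv2.RETR_EXTERNAL,cv2.CHAIN_APPROX_NONE)
    e=cv2.fitEllipse(cv2.convexHull(max(cs,key=cv2.contourArea))); return e[0][0]+u-r,e[0][1]+v-r,e[1]
E
python3 - <<'E'
from h import *
s3=load('w3');e3=flange(s3,323,223,60);print(e3)
s=snap('wrist','w4');P=s['pose'];p=s['K']@P[:3,:3].T@(np.array([.5375,-.2367,.016])-P[:3,3]);p=p/p[2];o=ctrl.get_obs();print('expected px',p,o['tool_pos'],o['orientation'])
e=flange(s,323,int(p[1]));print(e,onz(s3,*e3[:2],.016),onz(s,*e[:2],.016),tri(ray(s3,*e3[:2]),ray(s,*e[:2])))
t=load('top0');et=flange(t,436,218,25,90);print(et,tri(ray(t,*et[:2]),ray(s,*e[:2])))
E
```

```text
(322.27827072143555, 222.78663635253906, (68.0144271850586, 68.94757080078125))
expected px [322.27745496 253.23427384   1.        ] [ 0.53804544 -0.23702595  0.10080877] [-1.79931037e+02 -6.21586775e-02 -6.80409077e+01]
(320.8813934326172, 251.0180206298828, (88.15409088134766, 91.90125274658203)) [ 0.5388449 -0.2376675  0.016    ] [ 0.53903932 -0.23785445  0.016     ] [ 0.53868148 -0.23709824  0.01314669]
(435.2542190551758, 217.71164894104004, (29.411022186279297, 30.23556137084961)) [ 0.53831649 -0.23601719  0.00923566]
```

send_rows([
  [[0.05,0,2.5,0,0,0],[0.05,0,5,0,0,0],[0.05,0,7,0,0,0],[0.05,0,7.8,0,0,0],[0.05,0,8.05,0,0,0],[0.05,0,8.05,0,0,0],[0.05,0,8.05,0,0,0],[0.05,0,8.05,0,0,0]],
])

```text
clock: 4.77
tool_pos: [0.5382, -0.2383, 0.0207]
orientation: [-179.9, -0.1, -68.1]
force: [-0.1, 0.1, -0.4]
opening: 0.0877
gripper_force: 0.0
```

send_rows([
  [[0,0,0,0,0,0],[0,0,0,0,0,0],[0,0,0,0,0,0],[0,0,0,0,0,0],[0,0,0,0,0,0],[0,0,0,0,0,0],[0,0,0,0,0,0],[0,0,0,0,0,0]],
], fingers=0)

```text
clock: 5.43
tool_pos: [0.5371, -0.2382, 0.0192]
orientation: [-180.0, -0.0, -68.1]
force: [-0.3, -0.2, 1.9]
opening: 0.0399
gripper_force: 5.1
```

send_rows([
  [[0,0,0,0,0,0],[0,0,0,0,0,0],[0,0,0,0,0,0],[0,0,0,0,0,0]],
])

```text
clock: 5.77
tool_pos: [0.5371, -0.2382, 0.0194]
orientation: [-180.0, -0.0, -68.1]
force: [-1.4, 1.3, 5.8]
opening: 0.0346
gripper_force: 30.0
```

send_rows([
  [[0,0,-0.5,0,0,0],[0,0,-1.5,0,0,0],[0,0,-3,0,0,0],[0,0,-5,0,0,0],[0,0,-7,0,0,0],[0,0,-9,0,0,0],[0,0,-11,0,0,0],[0,0,-12,0,0,0]],
])

```text
clock: 6.43
tool_pos: [0.5379, -0.2385, 0.1423]
orientation: [-179.8, -0.1, -68.1]
force: [0.5, 1.1, -0.2]
opening: 0.0346
gripper_force: 30.0
```

send_rows([
  [[0,0,0,0,0,0],[0,0,0,0,0,0],[0,0,0,0,0,0],[0,0,0,0,0,0]],
])

```text
clock: 6.77
tool_pos: [0.5361, -0.238, 0.1377]
orientation: [179.9, 0.1, -68.2]
force: [-0.5, -0.5, -1.1]
opening: 0.0345
gripper_force: 30.0
```

```bash
python3 - <<'E'
from h import *
s=snap('wrist','w5');o=ctrl.get_obs();print(o['tool_pos'],o['orientation'],o['force'],o['opening'],o['gripper_force'])
cv2.imwrite('pics/w5c.png',cv2.resize(s['img'][180:420,160:480,::-1],(800,600)))
E
```

```text
[ 0.5362295  -0.23804571  0.13774791] [ 1.79888614e+02  6.75645791e-02 -6.81515880e+01] [-0.05888384  0.59640314  0.00105063] 0.034375820227369694 29.991775453090668
```

View pics/w5c.png

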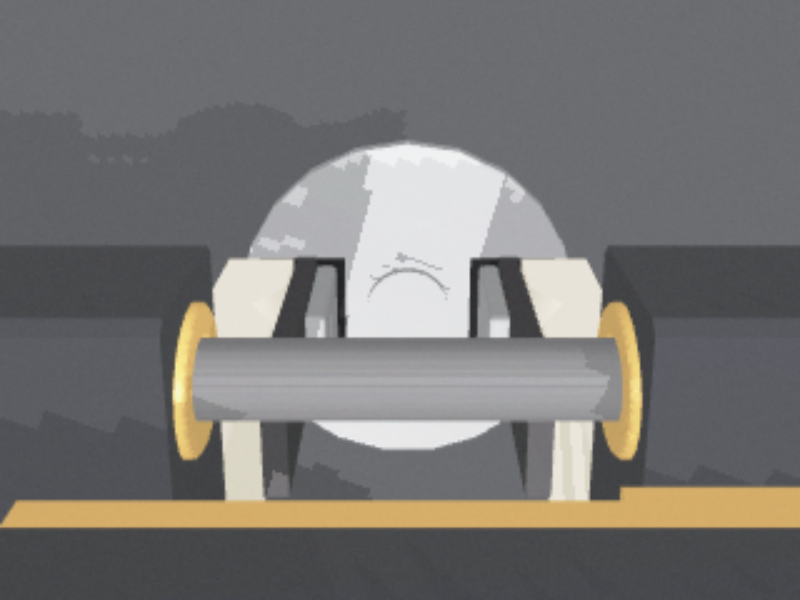

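The cap is held level between the pads. Its flange outline is centred near crop (408,296), which is px ≈(323,298).

```bash
python3 - <<'E'
from h import *
from scipy.spatial.transform import Rotation as R
s=load('w5');tp=np.array([.5364,-.2380,.1380]);T=R.from_euler('xyz',[180,0,-68.1],degrees=True)
for dz in (-.003,-.0045): 
  for v in (297.5,298.5): 
    print(dz,v,T.inv().apply(onz(s,323.2,v,tp[2]+dz)-tp)*1000)
# same measure for port from w1,w2 in tool frame, rim between 50 and 62
for f,u,v,tp in (('w1',321.5,223.3,[.5193,.2136,.2266]),('w2',321.2,280.6,[.5418,.1577,.2266])):
  for z in (.05,.056,.062): print(f,z,onz(load(f),u,v,z))
print(ctrl.get_obs()['joint_pos'].round(1))
E
```

```text
-0.003 297.5 [1.42816002 0.68554853 3.        ]
-0.003 298.5 [0.89625426 0.68574708 3.        ]
-0.0045 297.5 [0.76625478 0.69229623 4.5       ]
-0.0045 298.5 [0.22939786 0.69249663 4.5       ]
w1 0.05 [0.52092693 0.21167234 0.05      ]
w1 0.056 [0.52138563 0.21050389 0.056     ]
w1 0.062 [0.52184432 0.20933543 0.062     ]
w2 0.05 [0.52184103 0.21049337 0.05      ]
w2 0.056 [0.5226844 0.2083431 0.056    ]
w2 0.062 [0.52352777 0.20619283 0.062     ]
[ -4.9  16.5 -17.5  -0.  -56.1  26.7]
```

send_rows([
  [[-1.5,-0.5,0,0,0,0],[-4.5,-1.6,0,0,0,0],[-8,-2.9,0,0,0,0],[-11.5,-4.2,0,0,0,0],[-15,-5.4,0,0,0,0],[-18.5,-6.7,0,0,0,0],[-22,-8,0,0,0,0],[-25,-9.1,0,0,0,0]],
])

```text
clock: 7.48
tool_pos: [0.5277, 0.0298, 0.1384]
orientation: [179.9, 0.0, -68.1]
force: [0.1, 0.3, -0.5]
opening: 0.0342
gripper_force: 30.0
```

send_rows([
  [[-3.5,-1.3,0,0,0,0],[-7,-2.5,0,0,0,0],[-10.5,-3.8,0,0,0,0],[-13.5,-4.9,0,0,0,0],[-16,-5.8,0,0,0,0],[-17.3,-6.25,0,0,0,0],[-17.3,-6.25,0,0,0,0],[-17.3,-6.25,0,0,0,0]],
])

```text
clock: 8.15
tool_pos: [0.5214, 0.2117, 0.1382]
orientation: [179.9, -0.0, -68.1]
force: [0.3, -0.1, -0.5]
opening: 0.0348
gripper_force: 30.0
```

send_rows([
  [[0,0,0,0,0,0],[0,0,0,0,0,0],[0,0,0,0,0,0]],
])

```text
clock: 8.4
tool_pos: [0.522, 0.2105, 0.139]
orientation: [180.0, -0.0, -68.2]
force: [0.3, 0.3, -1.8]
opening: 0.0346
gripper_force: 30.0
```

```bash
python3 - <<'E'
from h import *
o=[]
s=snap('wrist','w6');t=snap('scene','s6');a=snap('top','t6');o=ctrl.get_obs();print(o['clock'],o['tool_pos'],o['orientation'],o['force'],o['opening'])
m=np.hstack([cv2.resize(s['img'][190:420,200:440],(400,384)),cv2.resize(t['img'][210:350,300:446],(400,384))])[:,:,::-1]
cv2.imwrite('pics/m6.png',m)
E
```

```text
8.55 [0.52211919 0.21089451 0.13920975] [-1.79988814e+02  2.45032624e-03 -6.82020198e+01] [-0.00862454  0.24162015 -0.54349828] 0.034383785896689736
```

View pics/m6.png

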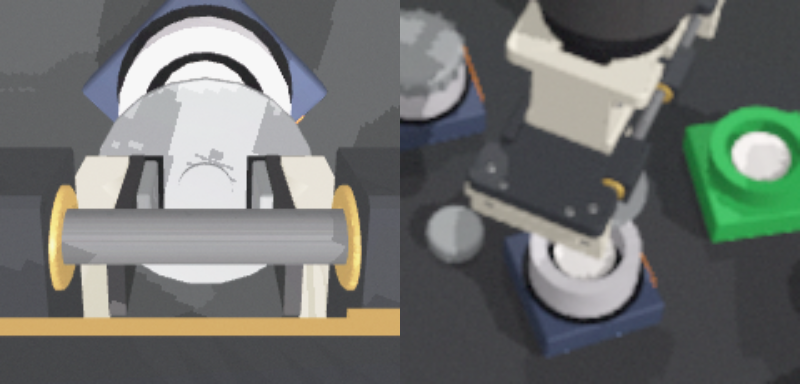

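The wrist view shows the cap and rim sharing the same column (crop x≈205). The mouth's far edge is at crop y≈52, px ≈(323,221). I'll work out the port centre from that nearby edge.

```bash
python3 - <<'E'
from h import *
s=load('w6');g=cv2.cvtColor(s['img'],cv2.COLOR_RGB2GRAY);print(195,g[195:240,323].tolist())
r=g[223];print(250,r[250:400].tolist())
for v in (205,210,221.1):
  for z in (.05,.056,.062): print(v,z,onz(s,323,v,z))
X=np.array([np.cos(np.radians(-68.2)),np.sin(np.radians(-68.2)),0]);print(X)
E
```

```text
195 [49, 51, 50, 51, 51, 207, 213, 210, 211, 212, 211, 245, 247, 247, 247, 247, 247, 247, 247, 247, 247, 247, 247, 247, 247, 247, 122, 42, 42, 39, 45, 189, 247, 247, 247, 247, 247, 247, 247, 247, 247, 174, 189, 240, 241]
250 [97, 98, 100, 99, 98, 99, 100, 99, 77, 78, 79, 79, 78, 77, 75, 81, 78, 79, 86, 94, 102, 110, 120, 122, 105, 50, 45, 44, 46, 45, 39, 49, 191, 231, 247, 247, 247, 247, 247, 247, 247, 247, 247, 247, 247, 247, 247, 247, 247, 247, 247, 247, 247, 247, 247, 247, 247, 247, 247, 221, 119, 75, 76, 46, 47, 44, 45, 45, 44, 44, 44, 43, 45, 42, 43, 39, 41, 41, 38, 39, 43, 41, 51, 72, 97, 125, 166, 246, 247, 247, 247, 247, 247, 247, 247, 247, 247, 247, 247, 247, 247, 247, 247, 247, 247, 247, 247, 247, 247, 247, 247, 245, 212, 127, 50, 52, 48, 48, 49, 49, 55, 117, 113, 109, 107, 103, 92, 83, 85, 89, 87, 90, 91, 88, 89, 87, 90, 90, 87, 88, 89, 88, 90, 110, 110, 109, 108, 109, 108, 109]
205 0.05 [0.53412649 0.17891618 0.05      ]
205 0.056 [0.53448671 0.17805141 0.056     ]
205 0.062 [0.53484694 0.17718663 0.062     ]
210 0.05 [0.53280799 0.18220466 0.05      ]
210 0.056 [0.53320017 0.18126019 0.056     ]
210 0.062 [0.53359235 0.18031572 0.062     ]
221.1 0.05 [0.52984501 0.18959467 0.05      ]
221.1 0.056 [0.53030899 0.18847111 0.056     ]
221.1 0.062 [0.53077298 0.18734755 0.062     ]
[ 0.37136784 -0.92848583  0.        ]
```

send_rows([
  [[-0.1,0.05,0.7,0,0,0],[-0.15,0.05,2,0,0,0],[-0.15,0.05,3.5,0,0,0],[-0.15,0.05,4.6,0,0,0],[-0.15,0.05,5.2,0,0,0],[-0.15,0.05,5.2,0,0,0],[-0.15,0.05,5.2,0,0,0],[-0.15,0.05,5.2,0,0,0]],
])

```text
clock: 9.22
tool_pos: [0.5214, 0.213, 0.0876]
orientation: [-180.0, 0.0, -68.1]
force: [0.1, -0.1, -1.1]
opening: 0.0342
gripper_force: 30.0
```

send_rows([
  [[0,0,0.05,0,0,0],[0,0,0.1,0,0,0],[0,0,0.15,0,0,0],[0,0,0.2,0,0,0],[0,0,0.25,0,0,0],[0,0,0.3,0,0,0],[0,0,0.35,0,0,0],[0,0,0.4,0,0,0]],
])

```text
clock: 9.88
tool_pos: [0.5209, 0.2127, 0.083]
orientation: [180.0, -0.0, -68.1]
force: [0.3, 0.4, -0.9]
opening: 0.0347
gripper_force: 30.0
```

send_rows([
  [[0,0,0.05,0,0,0],[0,0,0.1,0,0,0],[0,0,0.15,0,0,0],[0,0,0.2,0,0,0],[0,0,0.25,0,0,0],[0,0,0.3,0,0,0],[0,0,0.3,0,0,0],[0,0,0.3,0,0,0]],
])

```text
clock: 10.55
tool_pos: [0.5209, 0.2128, 0.08]
orientation: [180.0, -0.0, -68.1]
force: [0.4, 0.0, -1.6]
opening: 0.035
gripper_force: 30.0
```

send_rows([
  [[0,0,0.05,0,0,0],[0,0,0.1,0,0,0],[0,0,0.15,0,0,0],[0,0,0.2,0,0,0],[0,0,0.25,0,0,0],[0,0,0.25,0,0,0],[0,0,0.25,0,0,0]],
])

```text
clock: 11.13
tool_pos: [0.5212, 0.2127, 0.0779]
orientation: [-180.0, -0.0, -68.1]
force: [0.7, -1.3, 3.0]
opening: 0.0344
gripper_force: 30.0
```

send_rows([
  [[0,0,0.05,0,0,0],[0,0,0.1,0,0,0],[0,0,0.15,0,0,0],[0,0,0.2,0,0,0],[0,0,0.25,0,0,0],[0,0,0.25,0,0,0],[0,0,0.25,0,0,0]],
])

```text
clock: 11.72
tool_pos: [0.5211, 0.2124, 0.0749]
orientation: [180.0, -0.0, -68.1]
force: [2.7, -5.3, 1.5]
opening: 0.0344
gripper_force: 30.0
```

The port pushes the tool along its +x, so the cap sits a little too far toward -x. I'll shift it and read the force again.

send_rows([
  [[0.03,0,0,0,0,0],[0.07,0,0,0,0,0],[0.1,0,0,0,0,0],[0.1,0,0,0,0,0],[0.1,0,0,0,0,0]],
])

```text
clock: 12.13
tool_pos: [0.5212, 0.212, 0.0749]
orientation: [180.0, 0.0, -68.1]
force: [1.0, -1.3, -1.1]
opening: 0.0346
gripper_force: 30.0
```

send_rows([
  [[0.05,0,0.04,0,0,0],[0.05,0,0.08,0,0,0],[0.05,0,0.12,0,0,0],[0.05,0,0.16,0,0,0],[0.05,0,0.2,0,0,0],[0.05,0,0.2,0,0,0],[0.05,0,0.2,0,0,0]],
])

```text
clock: 12.72
tool_pos: [0.5214, 0.2114, 0.0731]
orientation: [180.0, 0.0, -68.1]
force: [-0.8, -0.3, 0.9]
opening: 0.0345
gripper_force: 30.0
```

send_rows([
  [[0,0,0.04,0,0,0],[0,0,0.08,0,0,0],[0,0,0.12,0,0,0],[0,0,0.15,0,0,0],[0,0,0.15,0,0,0],[0,0,0.15,0,0,0]],
])

```text
clock: 13.22
tool_pos: [0.5215, 0.2114, 0.0716]
orientation: [180.0, -0.0, -68.1]
force: [-1.9, 0.1, 1.6]
opening: 0.0344
gripper_force: 30.0
```

send_rows([
  [[0,0.03,0.03,0,0,0],[0,0.04,0.06,0,0,0],[0,0.04,0.09,0,0,0],[0,0.04,0.12,0,0,0],[0,0.04,0.15,0,0,0],[0,0.04,0.15,0,0,0]],
])

```text
clock: 13.72
tool_pos: [0.5214, 0.2114, 0.0702]
orientation: [-180.0, 0.0, -68.1]
force: [0.0, 0.2, 1.9]
opening: 0.0345
gripper_force: 30.0
```

send_rows([
  [[0,0,0.03,0,0,0],[0,0,0.06,0,0,0],[0,0,0.09,0,0,0],[0,0,0.1,0,0,0],[0,0,0.1,0,0,0]],
])

```text
clock: 14.13
tool_pos: [0.5214, 0.2114, 0.0692]
orientation: [-180.0, 0.0, -68.1]
force: [1.3, -0.3, 2.8]
opening: 0.0345
gripper_force: 30.0
```

send_rows([
  [[0,0,0.03,0,0,0],[0,0,0.06,0,0,0],[0,0,0.09,0,0,0],[0,0,0.1,0,0,0],[0,0,0.1,0,0,0]],
])

```text
clock: 14.55
tool_pos: [0.5214, 0.2114, 0.069]
orientation: [-179.9, -0.0, -68.1]
force: [-1.5, 0.5, 9.2]
opening: 0.0344
gripper_force: 30.1
```

send_rows([
  [[0,0,0.02,0,0,0],[0,0,0.04,0,0,0],[0,0,0.04,0,0,0],[0,0,0.04,0,0,0]],
])

```text
clock: 14.88
tool_pos: [0.5215, 0.2114, 0.0689]
orientation: [-179.9, -0.0, -68.1]
force: [-1.3, -0.6, 12.7]
opening: 0.0343
gripper_force: 30.1
```

The force rises with no further motion, and it stays within limits, so the flange is home. I'll hold the position and open the fingers.

send_rows([
  [[0,0,0,0,0,0],[0,0,0,0,0,0],[0,0,0,0,0,0],[0,0,0,0,0,0],[0,0,0,0,0,0],[0,0,0,0,0,0],[0,0,0,0,0,0],[0,0,0,0,0,0]],
], fingers=1)

```text
clock: 15.55
tool_pos: [0.5209, 0.211, 0.0674]
orientation: [180.0, -0.0, -68.1]
force: [-0.4, 0.6, -0.3]
opening: 0.0821
gripper_force: 0.0
```

send_rows([
  [[0,0,-0.3,0,0,0],[0,0,-1,0,0,0],[0,0,-3,0,0,0],[0,0,-6,0,0,0],[0,0,-9,0,0,0],[0,0,-12,0,0,0],[0,0,-12,0,0,0],[0,0,-12,0,0,0]],
])

```text
clock: 16.22
tool_pos: [0.5221, 0.212, 0.1904]
orientation: [-179.7, 0.1, -68.1]
force: [-0.3, -0.0, -0.8]
opening: 0.0874
gripper_force: 0.0
```

```bash
python3 - <<'E'
from h import *
s=snap('wrist','w7');t=snap('scene','s7');o=ctrl.get_obs();print(o['clock'],o['tool_pos'],o['opening'],o['force'])
m=np.hstack([cv2.resize(s['img'][160:290,255:390],(400,384)),cv2.resize(t['img'][260:360,315:420],(400,384))])[:,:,::-1]
cv2.imwrite('pics/m7.png',m)
E
```

```text
16.3167 [0.52072968 0.21104946 0.18763845] 0.08744648767430682 [-0.78522083  0.65377563 -0.55996953]
```

View pics/m7.png

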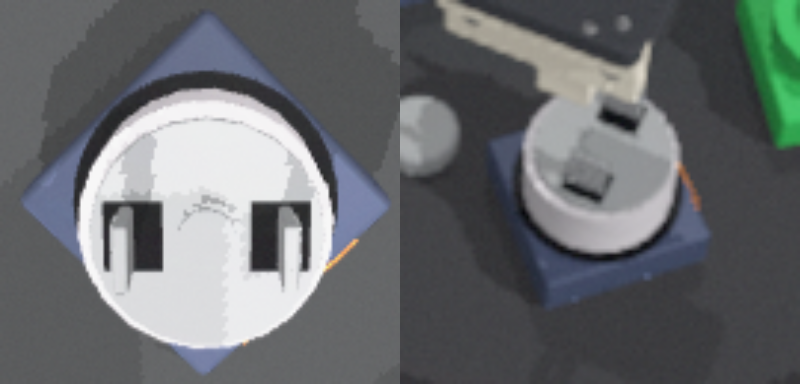

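The cap is seated level. The posts' spacing, measured against the free-tab view and corrected for perspective, puts each tab about 2.5 mm in, so they have sprung into the groove and are not caught at 5 to 7 mm. The gripper is clear.

```bash
python3 -c "
from plant import ctrl
print(ctrl.close_job())"
```

```text
the job is handed in; nothing more can be done
None
```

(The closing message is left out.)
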